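# Roll the loose glazing bead home on the steriliser's spare door

### The job

Lift the spray bottle off the spare glass door and stand it in the steel tray. Then take the hand roller by its wooden grip and roll the raised black bead firmly down along the door's edge, starting at the blue corner piece and running wheel first to the other corner, until every link is fully home; do not press the bead or touch the door with the gripper itself. Finally stand the roller upright in the tray beside the bottle, and do not upset the polish bottle in the tray or the tub of cotton buds.

Things in the scene. Friction and masses are not known exactly. Their poses are not given: they have to be found in the camera images.
- bead_start (a point): Middle of the top face of the blue corner piece (22 mm along the edge, 14 mm wide), 23.5 mm above the desk: the level of a bead that is fully home. Axes as door. From here the loose bead runs along the door's +y, from 12 to 188 mm, centred on this line: eight black links, 13 mm wide, 22 mm long each.
- bead_end (a point): Middle of the top face of the grey corner piece (22 x 14 mm) at the other end of the loose bead, 200 mm along the door's +y from bead_start and just as high. Same axes.
- bottle_hold (a point): Clear spray bottle with a narrow magenta cap that stands upright on the glass beside the bead: round body 43 mm across up to 118 mm above its foot, cap (34 mm across) from there to 161 mm; 0.09 to 0.18 kg. This point is on its axis, 110 mm above its foot, where it can be held from above with the cap clear of the palm; z is up along the bottle.
- roller_grip (a point): Hand roller: dark rubber wheel, 50 mm across, 32 mm wide, in a steel fork under a wooden grip; 0.3 kg. Stands on the wheel and a wire rest behind. This point, 90 mm above its foot, is the middle of the grip's height where to hold it; grip 26 mm wide across y, 32 mm tall, from 44 mm behind to 42 mm ahead of this point. x points ahead (wheel end), z up. A neck and a 42 mm wide fork lie below the grip.
- wheel (a joint): Turn (rad) of the roller's wheel: free, 0 at the start, grows as it rolls towards the roller's +x. Axle along y, 18 mm ahead of roller_grip and 65 mm below it. The foot of the wire rest is 34 mm behind roller_grip, level with the bottom of the wheel: tip the roller a few degrees nose-down so that it does not drag; with the rest leading it would catch on raised links.
- tray: Shallow steel tray on the desk behind the steriliser, 127 mm along its x and 203 mm along its y, rim 15 mm high, fixed; origin at the centre of its underside, z up. What stands in it stands at desk height. Between it and the robot's base stands the steriliser, a fixed white box 170 mm tall (x 0.26 to 0.48, y -0.16 to 0.14 m), with small things on top up to 220 mm above the desk.
- buds_mid (a point): White tub of cotton buds, 77 mm across, 80 mm tall, upright, loose; this point is its centre. A bystander. It and the roller stand to the right of the steriliser, as does a fixed white pump bottle (85 mm wide, 190 mm tall, at x 0.235, y -0.24 m).
- polish_mid (a point): Bottle of pink nail polish with a white cap standing in the tray near its -x rim, 26 x 26 mm, 76 mm tall, loose; this point is on its axis, 38 mm above its foot. A bystander.
- bead1 (a joint): Link 1 of 8 of the loose bead (black, barbed, in a groove), centre 23 mm along the door's +y from bead_start: 0 = 5 mm proud, 0.005 = fully home (top level with the corner pieces). About 8 N straight down pushes it in, and it stays where it is left; each link moves on its own.
- bead2 (a joint): Link 2 of 8 of the loose bead (black, barbed, in a groove), centre 45 mm along the door's +y from bead_start: 0 = 5 mm proud, 0.005 = fully home (top level with the corner pieces). About 8 N straight down pushes it in, and it stays where it is left; each link moves on its own.
- bead3 (a joint): Link 3 of 8 of the loose bead (black, barbed, in a groove), centre 67 mm along the door's +y from bead_start: 0 = 5 mm proud, 0.005 = fully home (top level with the corner pieces). About 8 N straight down pushes it in, and it stays where it is left; each link moves on its own.
- bead4 (a joint): Link 4 of 8 of the loose bead (black, barbed, in a groove), centre 89 mm along the door's +y from bead_start: 0 = 5 mm proud, 0.005 = fully home (top level with the corner pieces). About 8 N straight down pushes it in, and it stays where it is left; each link moves on its own.
- bead5 (a joint): Link 5 of 8 of the loose bead (black, barbed, in a groove), centre 111 mm along the door's +y from bead_start: 0 = 5 mm proud, 0.005 = fully home (top level with the corner pieces). About 8 N straight down pushes it in, and it stays where it is left; each link moves on its own.
- bead6 (a joint): Link 6 of 8 of the loose bead (black, barbed, in a groove), centre 133 mm along the door's +y from bead_start: 0 = 5 mm proud, 0.005 = fully home (top level with the corner pieces). About 8 N straight down pushes it in, and it stays where it is left; each link moves on its own.
- bead7 (a joint): Link 7 of 8 of the loose bead (black, barbed, in a groove), centre 155 mm along the door's +y from bead_start: 0 = 5 mm proud, 0.005 = fully home (top level with the corner pieces). About 8 N straight down pushes it in, and it stays where it is left; each link moves on its own.
- bead8 (a joint): Link 8 of 8 of the loose bead (black, barbed, in a groove), centre 177 mm along the door's +y from bead_start: 0 = 5 mm proud, 0.005 = fully home (top level with the corner pieces). About 8 N straight down pushes it in, and it stays where it is left; each link moves on its own.
- door: Spare glass door with the bead: white frame 150 (x) by 240 (y) mm lying flat on a thin rubber mat; it does not move. Origin under its centre at desk height; the loose bead lies on its -x side, +y runs from the blue corner piece to the grey one, z up. Frame top 22 mm, glass top 18 mm above the desk. A pull lip and hinges stick out up to 12 mm past the frame, below its top.

How it is judged:
By the outcome, as a careful person would: the job done as asked, in the order asked, and still so for the second after the job is handed in, with the robot touching nothing.
It also fails if it takes over 72 s, if anything falls off the work surface, if the arm or the gripper's body presses on something with over 40 N, if the wrist force passes 120 N, or if a joint passes its speed limit or range.

### The arm

A 6-joint arm with a two-finger parallel gripper is mounted at the origin on the work surface; the furniture and walls round the work are solid. World frame = base frame: x ahead of the robot, y to its left, z up, the work surface at z = 0. Lengths are in m, angles in rad, forces in N, time in s.
With the tool pointing down it reaches from about 0.35 to 0.975 m from the base axis. Payload 4.9 kg.
Tool frame: the origin (TCP) lies midway between the tips of the shut fingers; the grasp point (between the pads) lies 19 mm behind it; x points along the fingers, z is the direction in which the jaws open and shut, and the axes are right-handed (so a half turn about x gives the same grasp; the last joint's range is limited). The gripper opens to 85 mm and grips with 20 to 120 N. Pads are 22 mm wide; open, the fingers measure 114 mm over their backs; the gripper's body (76 mm by 85 mm) begins 54 mm behind the grasp point. The pads swing forward as they close: fully open they stand 13 mm farther back than shut.
Start: joints at [-1.44, 0.053, 1.613, -0, 1.476, -0.119], TCP at [0.155, -0.606, 0.231] pointing down, gripper open.
Joint ranges: [-3.01, 3.01], [-1.01, 2.22], [0.06, 2.58], [-1.02, 4.17], [0.09, 2.62], [-3.14, 3.14]. Speed limits (rad/s): [2.57, 2.57, 3.14, 3.14, 3.14, 3.14].

### API

Orientations are given as a unit quaternion [w, x, y, z].
In Python, from plant import state, cams, workorder, nets gives the robot as it stands.
- The arm moves only by the tool play_rows, never from a script. Its argument "motion" is a list of rows, each a list of 3 entries, a list of its own where there are three numbers: the closure, from -1 (fully open) to 1 (shut), then the shift along the world's x, y, z in m, then the turn about the world's z in rad. A call has 1 to 5 rows; each row is the pose to reach, as a shift and turn from the pose commanded when the call began; what a row does not reach only later rows make up. A row lasts 1/10 s, in which the tool goes at most 50 mm and 8.59 degrees, less where a joint would pass 70% of its speed; a pose out of reach is approached as far as the arm can. A call with a gripper value outside its range is refused whole. The fingers move at their own pace and stop on an object; the grip force is fixed at half the most. Time passes only in rows, so rows that repeat a pose let the fingers close. It gives the time, the measured TCP pose, the force and the opening at its end, in the units of the state.
- state(): the state, without advancing time (a new reading comes with each control period).
- cams.grab_frame(name): name is "side" or "top"; returns (picture, depth): 384x512x3 uint8, red, green, blue; 384x512 float32, m along the optical axis (not along the pixel's ray), 0 where there is no reading.
- cams.camera_info(name): a dict with "K" (3x3 intrinsics, pixels), "k1" (the pictures are not rectified: a ray, as slopes to the right and down, at radius r is drawn at 1 + k1 r^2 times it, then the intrinsics apply), "rvec" (rotation vector, rad) and "tvec" (3), from world to camera coordinates, as OpenCV has them. Camera axes: x right, y down, z forward; pixel columns grow to the right and rows downward; lengths in m; the calibration is good to about 2 mm. A picture is of the moment at which its call begins. camera_info takes no time and is no camera call.
- workorder.job_done(): hands the job in, once; it reports no verdict.
Trained networks look in the newest picture that a camera, given by its name, has taken for a name from the list of things; names that differ only in an ending like _2 or _b are one class to them, and where a whole thing is asked for, a point or a joint stands for the part that bears it (a point fixed in the world has none). Each returns a list of dicts, best first, with "score" (0 to 1); they miss things now and then, are a little off and sometimes report something else, mostly with a low value. They report only what shows in the picture. A call takes as long as a camera call.
- nets.recognise(camera, target): "at" ([x, y, z] in m, in world coordinates, good to about 4 mm: the middle of the surface that is visible of it).
- nets.landmark_of(camera, target): "at" ([x, y, z] in m, in world coordinates, good to about 4 mm: a listed point, or the origin of a listed thing).
The state is a dict: "time": time; "joint_pos": joint angles; "joint_vel": joint speeds; "joint_efforts": joint torques, N m; "tool_pos": TCP position; "tool_rot": TCP orientation; "contact_force": force on the tool from outside, world axes, zero at the start; "ft_torque": the same for the moment, N m; "gripper_width": opening from 0.0 (shut) to 1.0 (fully open).
Only numpy, scipy, OpenCV 4.12 (cv2) and the standard library are available. Lean on these libraries where they do the work, as an engineer would, in place of code of your own. Each camera call takes 0.05 s, during which the arm holds its last target.

## Working session

There is one attempt and no reset: what is moved stays moved. The work goes in short steps, Python scripts to look and compute and a tool call to move; the robot and the scene stay as the last step left them, time stands still between calls to the robot, and variables do not carry over. Pictures are saved under pics/ and viewed, and the job is handed in when it is done.

Besides the shell and the picture viewer there is one more tool, called as name(argument=value, ...), one argument or row to a line, values as JSON. play_rows: Moves the arm, as the interface text tells. Its arguments: {"type":"object","properties":{"motion":{"type":"array","items":{"type":"array"}}},"required":["motion"]}

```bash
ls; mkdir -p pics
cat > h.py <<'E'
import numpy as np,cv2
from plant import state,cams,workorder,nets
def save(n,f):
    p,d=cams.grab_frame(n); cv2.imwrite('pics/'+f,p[:,:,::-1]); return p,d
def unproj(n,u,v,d):
    c=cams.camera_info(n);K=np.array(c['K']);k1=c['k1']
    xd=(u-K[0,2])/K[0,0];yd=(v-K[1,2])/K[1,1];x,y=xd,yd
    for _ in range(20):
        s=1+k1*(x*x+y*y);x,y=xd/s,yd/s
    R,_=cv2.Rodrigues(np.array(c['rvec'],float));t=np.array(c['tvec']).ravel()
    return R.T@(np.array([x*d,y*d,d])-t)
def cloud(n,dep):
    c=cams.camera_info(n);K=np.array(c['K']);k1=c['k1']
    v,u=np.mgrid[0:dep.shape[0],0:dep.shape[1]]
    xd=(u-K[0,2])/K[0,0];yd=(v-K[1,2])/K[1,1];x,y=xd.copy(),yd.copy()
    for _ in range(20):
        s=1+k1*(x*x+y*y);x,y=xd/s,yd/s
    R,_=cv2.Rodrigues(np.array(c['rvec'],float));t=np.array(c['tvec']).ravel()
    P=np.stack([x*dep,y*dep,dep],-1)-t
    W=P@R; W[dep<=0]=np.nan
    return W
E
python3 - <<'E'
from h import *
for n in('side','top'):
    p,d=save(n,n+'0.png'); np.savez('/tmp/'+n+'0.npz',p=p,d=d); print(cams.camera_info(n))
    for t in('bead_start','bead_end','bottle_hold','roller_grip','tray','buds_mid','polish_mid','door'):
        r=nets.landmark_of(n,t); print(n,t,[(np.round(x['at'],3),round(x['score'],2)) for x in r[:2]])
print(state())
E
```

```text
pics
{'K': array([[364.39692744,   0.        , 263.60230743],
       [  0.        , 364.39692744, 195.12877948],
       [  0.        ,   0.        ,   1.        ]]), 'k1': -0.05268997285549401, 'rvec': array([ 2.12356429e+00, -3.26416920e-02, -4.91548810e-04]), 'tvec': array([-0.49909299,  0.14516787,  0.91352412])}
side bead_start []
side bead_end [(array([0.507, 0.411, 0.024]), 0.93)]
side bottle_hold [(array([0.514, 0.296, 0.125]), 0.85)]
side roller_grip [(array([ 0.573, -0.234,  0.09 ]), 0.63)]
side tray [(array([ 0.567, -0.012,  0.   ]), 0.92)]
side buds_mid [(array([ 0.421, -0.229,  0.046]), 0.56)]
side polish_mid [(array([ 0.528, -0.051,  0.041]), 0.67), (array([0.512, 0.297, 0.123]), 0.33)]
side door [(array([ 0.503,  0.297, -0.   ]), 0.95)]
{'K': array([[494.30892944,   0.        , 261.13879052],
       [  0.        , 494.30892944, 188.02691132],
       [  0.        ,   0.        ,   1.        ]]), 'k1': -0.03370529393990828, 'rvec': array([ 2.12676281, -2.13678514,  0.21950605]), 'tvec': array([0.09238712, 0.4945035 , 1.42103825])}
top bead_start [(array([0.408, 0.233, 0.0
[... 392 characters left out ...]
ime': 0.9, 'joint_pos': array([-1.44001251e+00,  5.26468006e-02,  1.61286572e+00, -9.97486339e-06,
        1.47600175e+00, -1.19004312e-01]), 'joint_vel': array([ 9.32232821e-04, -1.12786049e-03, -5.53784291e-04,  3.85247533e-04,
        1.34551646e-03,  2.90354266e-05]), 'joint_efforts': array([-3.53516207e-04, -3.93681407e+01, -3.70470822e+01, -1.88966651e-04,
        2.53136695e-04, -1.39379384e-05]), 'tool_pos': array([ 0.15449366, -0.60559975,  0.23135709]), 'tool_rot': array([ 0.55840769,  0.43379838,  0.55837321, -0.43384234]), 'contact_force': array([0.07755572, 0.04647986, 0.22568166]), 'ft_torque': array([-0.02087785, -0.00262585, -0.03132257]), 'gripper_width': 1.0005949726229182}
```

View pics/side0.png

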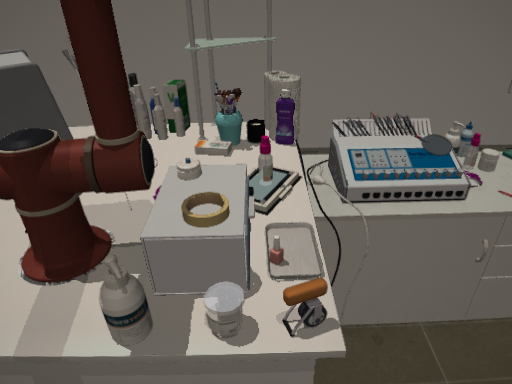

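View pics/top0.png

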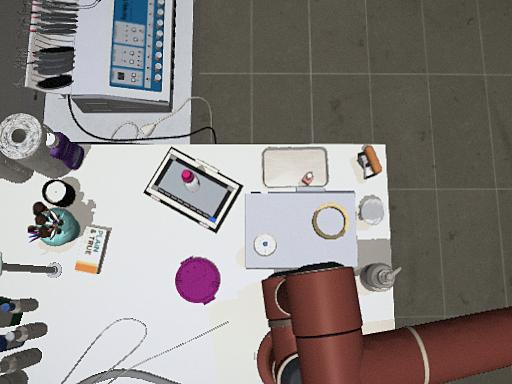

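The pictures show the door at about (145–243, 147–232) in the top view, with its blue corner at (212,219) and the bottle on the glass at (187,178). The roller is at (369,162) and the tray at (295,167), with the polish at (307,178). Next I'll refine yaws and axes from depth.

Run:
```python
from h import *
from scipy.spatial.transform import Rotation as Ro
for n in('top','side'):
    z=np.load('/tmp/'+n+'0.npz');p=z['p'].astype(int);W=cloud(n,z['d'])
    hsv=cv2.cvtColor(z['p'],cv2.COLOR_RGB2HSV)
    def box(a,b,c,d,e,f): return (W[...,0]>a)&(W[...,0]<b)&(W[...,1]>c)&(W[...,1]<d)&(W[...,2]>e)&(W[...,2]<f)
    m=box(.5,.68,-.32,-.17,.075,.13)&(p[...,0]>p[...,2]+40)
    P=W[m]; print(n,'grip',m.sum(),P.min(0).round(3),P.max(0).round(3))
    (c,s,a)=cv2.minAreaRect((P[:,:2]*1000).astype(np.float32)); print(c,s,a)
    q=P[:,:2]-P[:,:2].mean(0);w,v=np.linalg.eigh(q.T@q);print('yaw',np.degrees(np.arctan2(v[1,1],v[0,1])))
    m=box(.5,.7,-.34,-.15,.01,.07); P=W[m]; 
    m2=m&(p.sum(-1)<150); print('wheel dark',m2.sum(),W[m2].mean(0).round(3))
    m=box(.45,.58,.24,.35,.14,.22);P=W[m]
    print('bottle cap',m.sum(),P.min(0).round(3),P.max(0).round(3),P.mean(0).round(3))
    m=box(.45,.58,.24,.35,.173,.185);print('captop',W[m].mean(0).round(4),m.sum())
    m=box(.38,.43,.2,.27,.01,.04)&(p[...,2]>p[...,0]+50); print('blue',m.sum(),W[m].mean(0).round(4) if m.any() else '')
    c=box(.25,.5,-.2,.16,.165,.25); print('steril',np.nanmin(W[c],0).round(3),W[c].max(0).round(3))
    m=box(.3,.7,.12,.5,.012,.04); (cc,s,a)=cv2.minAreaRect((W[m][:,:2]*1000).astype(np.float32)); print('door',cc,s,a)
    m=box(.49,.66,-.13,.11,.01,.03); P=W[m]; print('tray',P[:,:2].min(0),P[:,:2].max(0)); print(cv2.minAreaRect((P[:,:2]*1000).astype(np.float32)))
s=state(); print(Ro.from_quat(np.roll(s['tool_rot'],-1)).as_matrix().round(4))
t=cv2.imread('pics/top0.png'); cv2.imwrite('pics/t1.png',cv2.resize(t[130:250,130:400],None,fx=2.9,fy=2.9,interpolation=cv2.INTER_CUBIC))
t=cv2.imread('pics/side0.png'); cv2.imwrite('pics/s1.png',cv2.resize(t[130:345,190:340],None,fx=2.7,fy=2.7,interpolation=cv2.INTER_CUBIC))
```

```text
top grip 245 [ 0.527 -0.256  0.09 ] [ 0.609 -0.211  0.112]
(570.5435791015625, -234.3951873779297) (82.91446685791016, 28.501197814941406) 21.5958251953125
yaw -160.01285203421727
wheel dark 31 [ 0.586 -0.219  0.036]
bottle cap 128 [0.493 0.28  0.14 ] [0.526 0.31  0.185] [0.506 0.293 0.166]
captop [0.5093 0.2957 0.1779] 55
blue 30 [0.4062 0.2357 0.0224]
steril [ 0.26  -0.164  0.165] [0.464 0.136 0.216]
door (501.16046142578125, 295.7080078125) (241.6495819091797, 170.2290496826172) 60.850337982177734
tray [ 0.50288983 -0.11635953] [0.63034351 0.08639015]
((567.1634521484375, -15.376739501953125), (126.64308166503906, 202.53173828125), 1.3796558380126953)
side grip 763 [ 0.53  -0.259  0.079] [ 0.612 -0.215  0.108]
(570.5950317382812, -237.2415313720703) (82.70577239990234, 25.683889389038086) 21.438209533691406
yaw -160.99751409408168
wheel dark 233 [ 0.582 -0.239  0.034]
bottle cap 132 [0.497 0.278 0.14 ] [0.527 0.305 0.18 ] [0.511 0.288 0.159]
captop [0.5113 0.2928 0.1765] 26
blue 0 
steril [ 0.25  -0.164  0.165] [0.465 0.139 0.25 ]
door (510.9765625, 288.2283630371094) (249.38983154296875, 159.16415405273438) 69.45682525634766
tray [ 0.50400619 -0.1168289 ] [0.63296968 0.09038319]
((568.451416015625, -13.013946533203125), (127.0542221069336, 207.25079345703125), 0.9916791319847107)
[[ 0.000e+00  9.690e-01  2.472e-01]
 [-1.000e-04  2.472e-01 -9.690e-01]
 [-1.000e+00 -0.000e+00  1.000e-04]]
```

View pics/t1.png

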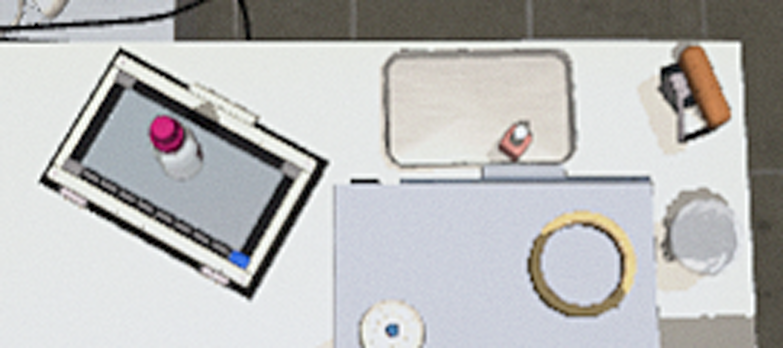

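View pics/s1.png

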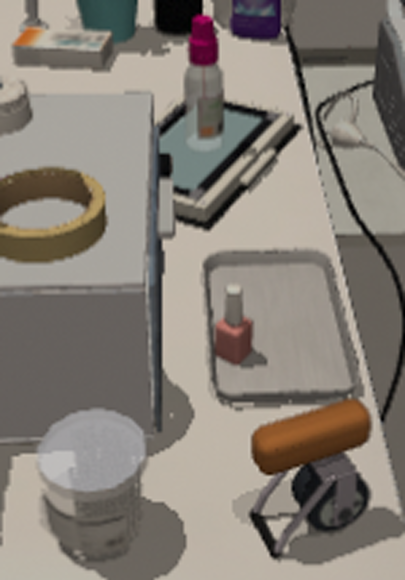

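play_rows(
  motion=[
    [-1,[0.04,0.02,0.03],0],
    [-1,[0.08,0.04,0.06],0],
    [-1,[0.12,0.06,0.09],0],
    [-1,[0.16,0.08,0.11],0],
    [-1,[0.2,0.1,0.12],0],
  ],
)

```text
time: 1.4
tool_pos: [0.3507, -0.5079, 0.3528]
tool_rot: [0.56, 0.433, 0.557, -0.435]
contact_force: [0.5, -0.5, -0.7]
gripper_width: 0.999
```

play_rows(
  motion=[
    [-1,[0.035,0.035,0],0],
    [-1,[0.07,0.07,0],0],
    [-1,[0.105,0.105,0],0],
    [-1,[0.14,0.14,0],0],
    [-1,[0.17,0.175,0],0],
  ],
)

```text
time: 1.9
tool_pos: [0.5207, -0.3314, 0.3498]
tool_rot: [0.559, 0.434, 0.558, -0.434]
contact_force: [0.7, 0.2, -0.2]
gripper_width: 1.001
```

play_rows(
  motion=[
    [-1,[0.01,0.049,0],0],
    [-1,[0.02,0.097,0],0],
    [-1,[0.025,0.146,0],0],
    [-1,[0.025,0.195,0],0],
    [-1,[0.025,0.245,0],0],
  ],
)

```text
time: 2.4
tool_pos: [0.5441, -0.0863, 0.3498]
tool_rot: [0.558, 0.434, 0.558, -0.434]
contact_force: [0.6, 0.4, -0.8]
gripper_width: 0.998
```

play_rows(
  motion=[
    [-1,[-0.003,0.049,0],0],
    [-1,[-0.01,0.098,0],0],
    [-1,[-0.017,0.146,-0.01],0],
    [-1,[-0.025,0.193,-0.02],0],
    [-1,[-0.03,0.24,-0.03],0],
  ],
)

```text
time: 2.9
tool_pos: [0.5136, 0.1537, 0.3199]
tool_rot: [0.559, 0.434, 0.558, -0.434]
contact_force: [1.3, -0.4, -0.5]
gripper_width: 1.002
```

play_rows(
  motion=[
    [-1,[0,0.048,0],0],
    [-1,[0,0.096,-0.01],0],
    [-1,[0,0.142,-0.03],0],
    [-1,[0,0.142,-0.06],0],
    [-1,[0,0.142,-0.08],0],
  ],
)

```text
time: 3.4
tool_pos: [0.5133, 0.2952, 0.2375]
tool_rot: [0.559, 0.432, 0.559, -0.434]
contact_force: [-0.2, 0.5, -0.4]
gripper_width: 1.003
```

Run:
```python
from h import *
print(state()['tool_pos'])
for n in('side','top'):
    p,d=save(n,n+'1.png')
    r=nets.landmark_of(n,'bottle_hold'); print(n,[(np.round(x['at'],4),round(x['score'],2)) for x in r[:2]])
    W=cloud(n,d)
    m=(abs(W[...,0]-.513)<.04)&(abs(W[...,1]-.296)<.04)&(p[...,0]>p[...,1]+60)&(W[...,2]>.1)
    print(m.sum(),W[m].min(0).round(3),W[m].max(0).round(3))
t=cv2.imread('pics/side1.png'); cv2.imwrite('pics/s2.png',cv2.resize(t[80:260,180:340],None,fx=3.3,fy=3.3,interpolation=cv2.INTER_CUBIC))
```

```text
[0.51326472 0.29521685 0.23747371]
side [(array([0.5103, 0.2965, 0.1262]), 0.91)]
146 [0.497 0.277 0.129] [0.524 0.304 0.179]
top [(array([0.5123, 0.298 , 0.1328]), 0.57)]
686 [0.473 0.256 0.153] [0.55  0.336 0.562]
```

View pics/s2.png

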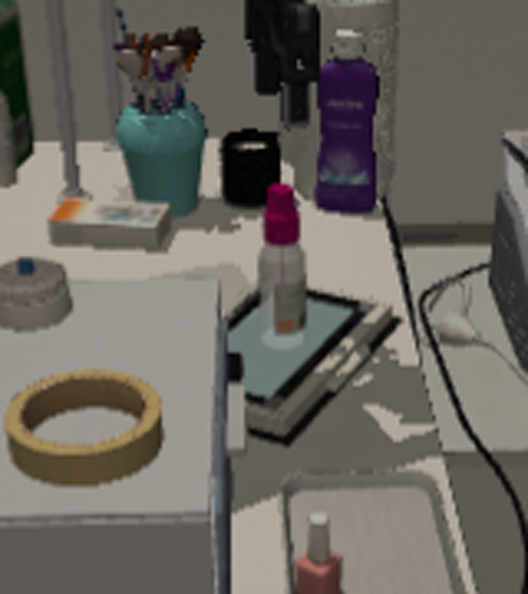

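The bottle stands clear below the gripper, with its cap at about (281,215) in the crop and the finger at (295,105). Both networks agree on the axis to within 3 mm, so I'll go down and grip it.

play_rows(
  motion=[
    [-1,[-0.001,0.001,-0.04],0],
    [-1,[-0.001,0.001,-0.08],0],
    [-1,[-0.001,0.001,-0.115],0],
    [-1,[-0.001,0.001,-0.128],0],
    [0.5,[-0.001,0.001,-0.128],0],
  ],
)

```text
time: 4.1
tool_pos: [0.513, 0.2943, 0.1111]
tool_rot: [0.558, 0.433, 0.559, -0.435]
contact_force: [0.5, 0.3, 0.3]
gripper_width: 0.859
```

play_rows(
  motion=[
    [0.6,[0,0,0],0],
    [0.6,[0,0,0],0],
    [0.6,[0,0,0],0],
    [0.6,[0,0,0],0],
    [0.6,[0,0,0],0],
  ],
)

```text
time: 4.6
tool_pos: [0.5154, 0.2959, 0.1155]
tool_rot: [0.559, 0.436, 0.557, -0.432]
contact_force: [0.1, 1.3, 6.6]
gripper_width: 0.48
```

play_rows(
  motion=[
    [0.6,[0,0,0.01],0],
    [0.6,[0,0,0.03],0],
    [0.6,[0,0,0.06],0],
    [0.6,[0,0,0.08],0],
    [0.6,[0,0,0.08],0],
  ],
)

```text
time: 5.1
tool_pos: [0.5154, 0.2957, 0.1965]
tool_rot: [0.56, 0.436, 0.557, -0.431]
contact_force: [0.4, -0.1, -1.3]
gripper_width: 0.479
```

Run:
```python
from h import *
s=state();print(s['tool_pos'],s['contact_force'],s['gripper_width'])
save('side','side2.png')
t=cv2.imread('pics/side2.png'); cv2.imwrite('pics/s3.png',cv2.resize(t[50:290,180:340],None,fx=2.4,fy=2.4,interpolation=cv2.INTER_CUBIC))
```

```text
[0.51535744 0.29567306 0.19651309] [ 0.38416102 -0.12509945 -1.26576217] 0.4788897482173179
```

View pics/s3.png

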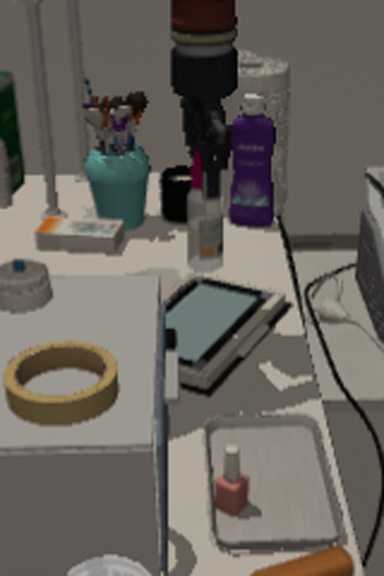

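The bottle is held and clear of the door, with its foot at about (205,265) in the crop. I'll carry it to the tray's left part.

play_rows(
  motion=[
    [0.6,[0.012,-0.04,0],0],
    [0.6,[0.024,-0.085,0],0],
    [0.6,[0.036,-0.132,0],0],
    [0.6,[0.05,-0.178,0],0],
    [0.6,[0.06,-0.22,0],0],
  ],
)

```text
time: 5.65
tool_pos: [0.5725, 0.0727, 0.1895]
tool_rot: [0.557, 0.433, 0.559, -0.435]
contact_force: [1.2, 0.5, -1.3]
gripper_width: 0.481
```

play_rows(
  motion=[
    [0.6,[0,-0.015,0],0],
    [0.6,[0,-0.015,-0.03],0],
    [0.6,[0,-0.015,-0.06],0],
    [0.6,[0,-0.015,-0.08],0],
    [0.6,[0,-0.015,-0.088],0],
  ],
)

```text
time: 6.15
tool_pos: [0.5701, 0.0603, 0.0991]
tool_rot: [0.556, 0.432, 0.561, -0.435]
contact_force: [0.3, -0.4, -1.5]
gripper_width: 0.482
```

Run:
```python
from h import *
s=state();print(s['tool_pos'],s['contact_force'],s['gripper_width'])
save('side','side3.png')
t=cv2.imread('pics/side3.png'); cv2.imwrite('pics/s4.png',cv2.resize(t[80:320,180:340],None,fx=2.4,fy=2.4,interpolation=cv2.INTER_CUBIC))
```

```text
[0.57008965 0.06031756 0.09913488] [ 0.286091   -0.44942792 -1.54658608] 0.4815726342407274
```

View pics/s4.png

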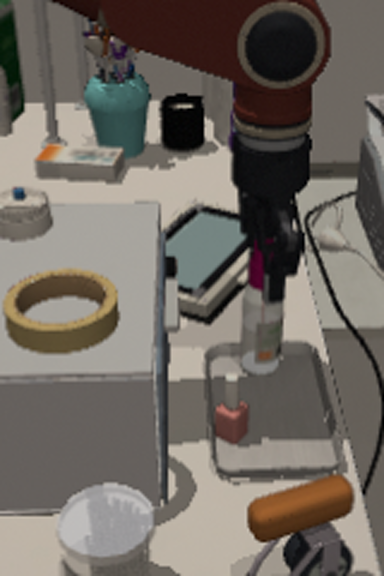

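play_rows(
  motion=[
    [0.6,[0.002,0,-0.003],0],
    [0.6,[0.002,0,-0.003],0],
  ],
)

```text
time: 6.4
tool_pos: [0.5761, 0.0601, 0.1016]
tool_rot: [0.559, 0.434, 0.558, -0.433]
contact_force: [0.9, 0.6, -2.0]
gripper_width: 0.477
```

play_rows(
  motion=[
    [0.6,[0,0,-0.002],0],
    [0.6,[0,0,-0.004],0],
    [0.6,[0,0,-0.004],0],
    [0.6,[0,0,-0.004],0],
  ],
)

```text
time: 6.8
tool_pos: [0.5758, 0.0598, 0.0975]
tool_rot: [0.559, 0.434, 0.558, -0.434]
contact_force: [-0.3, 0.2, 0.4]
gripper_width: 0.481
```

play_rows(
  motion=[
    [0.6,[0,0,-0.002],0],
    [-0.3,[0,0,-0.002],0],
    [-0.8,[0,0,-0.001],0],
    [-0.8,[0,0,0],0],
    [-0.8,[0,0,0.0],0],
  ],
)

```text
time: 7.3
tool_pos: [0.5752, 0.0598, 0.0966]
tool_rot: [0.558, 0.434, 0.558, -0.434]
contact_force: [-0.6, 1.1, -0.4]
gripper_width: 0.9
```

play_rows(
  motion=[
    [-1,[0,0,0.03],0],
    [-1,[0,0,0.07],0],
    [-1,[0,0,0.12],0],
    [-1,[0,0,0.14],0],
    [-1,[0.0,-0.04,0.15],0],
  ],
)

```text
time: 7.8
tool_pos: [0.5768, 0.0222, 0.2509]
tool_rot: [0.561, 0.434, 0.558, -0.431]
contact_force: [0.2, -1.0, -1.1]
gripper_width: 1.0
```

Run:
```python
from h import *
s=state();print(s['tool_pos'],s['contact_force'],s['gripper_width'])
p,d=save('side','side4.png')
t=cv2.imread('pics/side4.png'); cv2.imwrite('pics/s5.png',cv2.resize(t[80:340,180:340],None,fx=2.3,fy=2.3,interpolation=cv2.INTER_CUBIC))
r=nets.landmark_of('side','bottle_hold');print([(np.round(x['at'],4),round(x['score'],2)) for x in r[:2]])
r=nets.landmark_of('side','bead_start');print([(np.round(x['at'],4),round(x['score'],2)) for x in r[:2]])
r=nets.landmark_of('side','roller_grip');print([(np.round(x['at'],4),round(x['score'],2)) for x in r[:2]])
r=nets.landmark_of('side','bead_end');print([(np.round(x['at'],4),round(x['score'],2)) for x in r[:2]])
```

```text
[0.57676963 0.02221343 0.25088956] [ 0.18466258 -1.02783556 -1.06308327] 1.0000063343337044
[(array([0.5774, 0.0636, 0.1076]), 0.6), (array([ 0.5714, -0.2356,  0.0928]), 0.54)]
[]
[(array([ 0.5689, -0.2324,  0.0897]), 0.75)]
[]
```

View pics/s5.png

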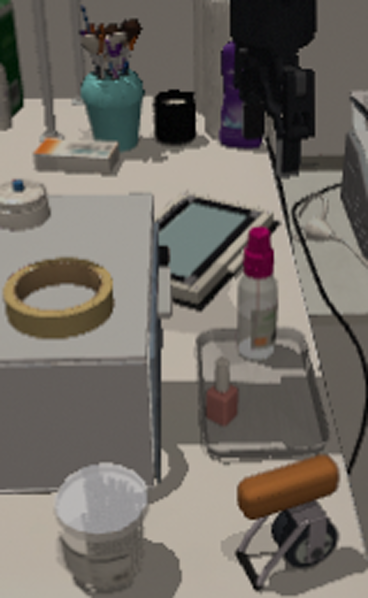

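The bottle stands upright in the tray, with its foot at about (258,350) in the crop. Next is the roller.

play_rows(
  motion=[
    [-1,[0.002,-0.048,0],0.05],
    [-1,[0.004,-0.097,0],0.108],
    [-1,[0.006,-0.146,0],0.108],
    [-1,[0.008,-0.195,0],0.108],
    [-1,[0.008,-0.243,-0.01],0.108],
  ],
)

```text
time: 8.55
tool_pos: [0.5839, -0.2243, 0.2371]
tool_rot: [0.582, 0.403, 0.581, -0.402]
contact_force: [1.4, 0.7, -0.3]
gripper_width: 0.998
```

play_rows(
  motion=[
    [-1,[0.0,-0.005,-0.04],0],
    [-1,[0,-0.007,-0.08],0],
    [-1,[0,-0.007,-0.09],0],
  ],
)

```text
time: 8.85
tool_pos: [0.5798, -0.2281, 0.1394]
tool_rot: [0.577, 0.403, 0.585, -0.403]
contact_force: [-1.2, 0.2, -0.3]
gripper_width: 0.999
```

Run:
```python
from h import *
from scipy.spatial.transform import Rotation as Ro
s=state();print(s['tool_pos'],s['contact_force'],s['gripper_width']);R=Ro.from_quat(np.roll(s['tool_rot'],-1)).as_matrix();print(np.degrees(np.arctan2(R[1,2],R[0,2])))
for n in('side','top'):
    p,d=save(n,n+'5.png')
    r=nets.landmark_of(n,'roller_grip');print([(np.round(x['at'],4),round(x['score'],2)) for x in r[:2]])
a=cv2.imread('pics/side5.png');b=cv2.imread('pics/top5.png')
cv2.imwrite('pics/c5.png',np.hstack([cv2.resize(a[200:350,230:350],(400,500),interpolation=cv2.INTER_CUBIC),cv2.resize(b[120:220,310:390],(400,500),interpolation=cv2.INTER_CUBIC)]))
```

```text
[ 0.57978815 -0.22810008  0.13940757] [-1.16454381  0.15492004 -0.26289562] 0.9993483903239011
-69.51556239713294
[(array([ 0.5724, -0.231 ,  0.0922]), 0.72)]
[]
```

View pics/c5.png

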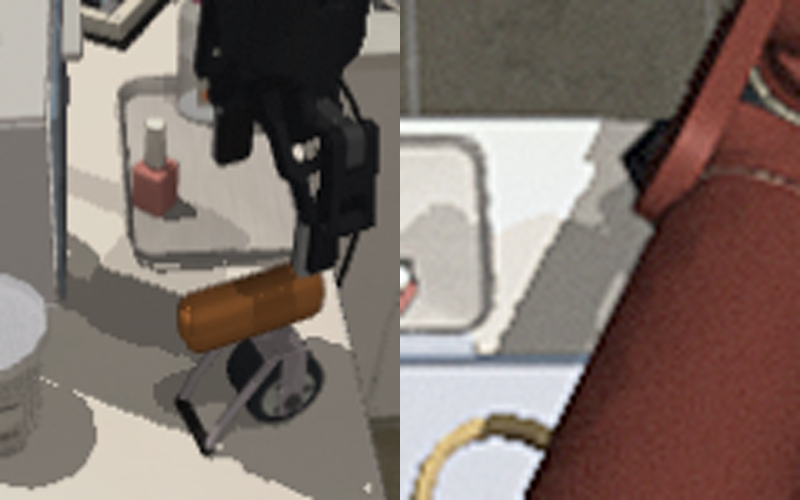

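The near finger (315,245) lines up with the front half of the grip (250,305), and both fingers clear it. I'll go down and close.

play_rows(
  motion=[
    [-1,[0.002,0,-0.03],0],
    [-1,[0.002,0,-0.055],0],
    [-1,[0.002,0,-0.066],0],
    [-1,[0.002,0,-0.066],0],
    [-1,[0.002,0,-0.066],0],
  ],
)

```text
time: 9.55
tool_pos: [0.5866, -0.2305, 0.0829]
tool_rot: [0.582, 0.403, 0.58, -0.403]
contact_force: [0.6, 0.1, 1.0]
gripper_width: 1.002
```

play_rows(
  motion=[
    [0.9,[0,0,0],0],
    [0.9,[0,0,0],0],
    [0.9,[0,0,0],0],
    [0.9,[0,0,0],0],
    [0.9,[0,0,0],0],
  ],
)

```text
time: 10.05
tool_pos: [0.5858, -0.2303, 0.0814]
tool_rot: [0.581, 0.403, 0.581, -0.403]
contact_force: [-0.2, -0.2, 2.3]
gripper_width: 0.293
```

play_rows(
  motion=[
    [0.9,[0,0,0],0],
    [0.9,[0,0,0],0],
    [0.9,[0,0,0],0],
  ],
)

```text
time: 10.35
tool_pos: [0.5857, -0.2304, 0.0813]
tool_rot: [0.581, 0.403, 0.581, -0.403]
contact_force: [0.5, 0.9, 4.9]
gripper_width: 0.295
```

play_rows(
  motion=[
    [-0.1,[0,0,0],0],
    [-0.1,[0,0,0],0],
    [-0.1,[0,0,-0.005],0],
    [-0.1,[0,0,-0.009],0],
    [-0.1,[0,0,-0.009],0],
  ],
)

```text
time: 10.85
tool_pos: [0.5844, -0.2297, 0.0702]
tool_rot: [0.58, 0.403, 0.582, -0.403]
contact_force: [0.3, 0.0, -0.1]
gripper_width: 0.552
```

play_rows(
  motion=[
    [0.9,[0,0,0],0],
    [0.9,[0,0,0],0],
    [0.9,[0,0,0],0],
    [0.9,[0,0,0],0],
    [0.9,[0,0,0],0],
  ],
)

```text
time: 11.35
tool_pos: [0.5854, -0.2302, 0.0717]
tool_rot: [0.581, 0.403, 0.581, -0.403]
contact_force: [0.3, -0.6, -1.3]
gripper_width: 0.299
```

Run:
```python
from h import *
s=state();print(s['tool_pos'],s['contact_force'],s['gripper_width'])
p,d=save('side','side6.png')
cv2.imwrite('pics/c6.png',cv2.resize(p[200:350,230:350,::-1],(480,600),interpolation=cv2.INTER_CUBIC))
```

```text
[ 0.58536722 -0.23020411  0.0717437 ] [ 0.34385853 -0.6456284  -1.29670724] 0.29853992850592437
```

View pics/c6.png

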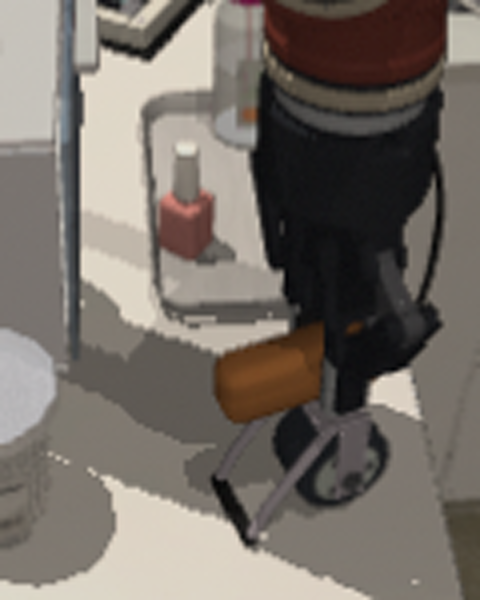

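Run:
```python
from h import *
for n in('top','side'):
    z=np.load('/tmp/'+n+'0.npz');W=cloud(n,z['d'])
    for y in(0.02,0.05,0.08):
        m=(abs(W[...,1]-y)<.01)&(W[...,0]>.42)&(W[...,0]<.52)&(W[...,2]>.02)
        P=W[m];P=P[P[:,0].argsort()]
        for a in np.arange(.43,.52,.005):
            q=P[(P[:,0]>=a)&(P[:,0]<a+.005),2]
            if len(q): print(n,y,round(a,3),q.min().round(3),q.max().round(3))
```

```text
top 0.02 0.43 0.164 0.176
top 0.02 0.435 0.165 0.172
top 0.02 0.44 0.166 0.173
top 0.02 0.445 0.166 0.175
top 0.02 0.45 0.163 0.171
top 0.02 0.455 0.156 0.168
top 0.02 0.46 0.162 0.17
top 0.05 0.43 0.162 0.171
top 0.05 0.435 0.164 0.174
top 0.05 0.44 0.166 0.174
top 0.05 0.445 0.164 0.174
top 0.05 0.45 0.164 0.173
top 0.05 0.455 0.157 0.169
top 0.05 0.46 0.16 0.168
top 0.08 0.43 0.166 0.173
top 0.08 0.435 0.167 0.175
top 0.08 0.44 0.16 0.173
top 0.08 0.445 0.166 0.175
top 0.08 0.45 0.163 0.176
top 0.08 0.455 0.162 0.17
top 0.08 0.46 0.159 0.167
side 0.02 0.43 0.168 0.17
side 0.02 0.435 0.167 0.17
side 0.02 0.44 0.168 0.17
side 0.02 0.445 0.168 0.171
side 0.02 0.45 0.169 0.171
side 0.02 0.455 0.167 0.17
side 0.02 0.46 0.163 0.166
side 0.02 0.465 0.156 0.162
side 0.05 0.43 0.169 0.17
side 0.05 0.435 0.168 0.171
side 0.05 0.44 0.168 0.169
side 0.05 0.445 0.169 0.17
side 0.05 0.45 0.168 0.171
side 0.05 0.455 0.168 0.17
side 0.05 0.46 0.165 0.166
side 0.05 0.465 0.164 0.166
side 0.08 0.43 0.169 0.171
side 0.08 0.435 0.169 0.171
side 0.08 0.44 0.168 0.17
side 0.08 0.445 0.02 0.171
side 0.08 0.45 0.044 0.17
side 0.08 0.455 0.105 0.17
side 0.08 0.46 0.166 0.166
side 0.08 0.465 0.024 0.026
```

play_rows(
  motion=[
    [0.9,[0,0,0.03],0],
    [0.9,[0,0,0.07],0],
    [0.9,[0,0,0.11],0],
    [0.9,[0,0.01,0.155],0],
    [0.9,[0,0.03,0.2],0],
  ],
)

```text
time: 11.9
tool_pos: [0.5844, -0.2005, 0.2722]
tool_rot: [0.58, 0.403, 0.581, -0.404]
contact_force: [0.6, -0.8, -3.1]
gripper_width: 0.296
```

play_rows(
  motion=[
    [0.9,[0,0.045,0],-0.12],
    [0.9,[-0.01,0.093,0],-0.24],
    [0.9,[-0.02,0.14,0],-0.357],
    [0.9,[-0.04,0.185,0],-0.357],
    [0.9,[-0.065,0.225,0],-0.357],
  ],
)

```text
time: 12.4
tool_pos: [0.5191, 0.0268, 0.2708]
tool_rot: [0.5, 0.499, 0.501, -0.5]
contact_force: [0.7, 0.6, -2.2]
gripper_width: 0.296
```

play_rows(
  motion=[
    [0.9,[-0.02,0.015,0],0],
    [0.9,[-0.025,0.015,-0.01],0],
    [0.9,[-0.025,0.015,-0.022],0],
    [0.9,[-0.025,0.015,-0.022],0],
  ],
)

```text
time: 12.8
tool_pos: [0.4942, 0.0392, 0.2465]
tool_rot: [-0.499, -0.499, -0.501, 0.501]
contact_force: [0.1, 0.8, -3.3]
gripper_width: 0.297
```

Run:
```python
from h import *
s=state();print(s['tool_pos'],s['contact_force'],s['gripper_width'])
p,d=save('side','side7.png')
cv2.imwrite('pics/c7.png',cv2.resize(p[80:260,170:330,::-1],(530,600),interpolation=cv2.INTER_CUBIC))
```

```text
[0.49416461 0.03923968 0.24645277] [ 0.10841396  0.82995301 -3.29417953] 0.2973057826614157
```

View pics/c7.png

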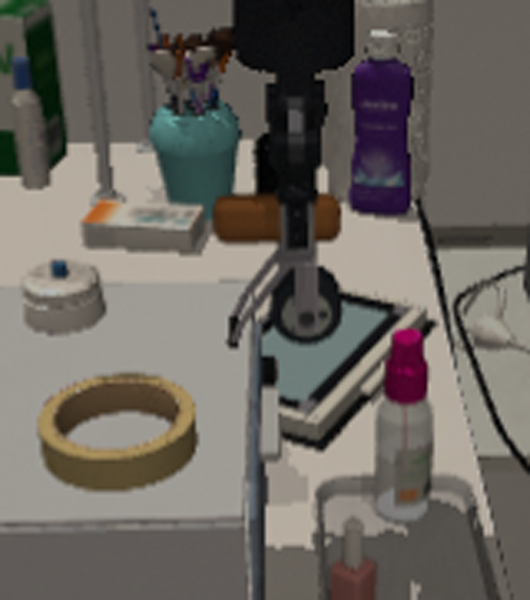

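The rest, at (234,340), is over the steriliser's top, and the wheel at (308,310) hangs past its edge. I'll press lightly here to tip the roller nose-down in the pads.

play_rows(
  motion=[
    [0.9,[0,0,-0.004],0],
    [0.9,[0,0,-0.008],0],
    [0.9,[0,0,-0.012],0],
    [0.9,[0,0,-0.012],0],
  ],
)

```text
time: 13.25
tool_pos: [0.4975, 0.0392, 0.2412]
tool_rot: [0.502, 0.501, 0.498, -0.499]
contact_force: [2.4, -1.0, 5.7]
gripper_width: 0.296
```

play_rows(
  motion=[
    [0.9,[0,0,-0.004],0],
    [0.9,[0,0,-0.008],0],
    [0.9,[0,0,-0.01],0],
    [0.9,[0,0,-0.01],0],
  ],
)

```text
time: 13.65
tool_pos: [0.5024, 0.0391, 0.238]
tool_rot: [0.506, 0.505, 0.494, -0.495]
contact_force: [7.5, 0.3, 20.2]
gripper_width: 0.297
```

play_rows(
  motion=[
    [0.9,[0,0,-0.004],0],
    [0.9,[0,0,-0.008],0],
    [0.9,[0,0,-0.008],0],
  ],
)

```text
time: 13.95
tool_pos: [0.5066, 0.039, 0.2345]
tool_rot: [0.509, 0.508, 0.491, -0.492]
contact_force: [14.8, 1.1, 28.2]
gripper_width: 0.298
```

Run:
```python
from h import *
s=state();print(s['tool_pos'],s['contact_force'],s['gripper_width'])
p,d=save('side','side8.png')
cv2.imwrite('pics/c8.png',cv2.resize(p[80:260,170:330,::-1],(530,600),interpolation=cv2.INTER_CUBIC))
```

```text
[0.50659043 0.03897412 0.23452546] [14.81497043  1.07781564 28.19032747] 0.29809525994738834
```

View pics/c8.png

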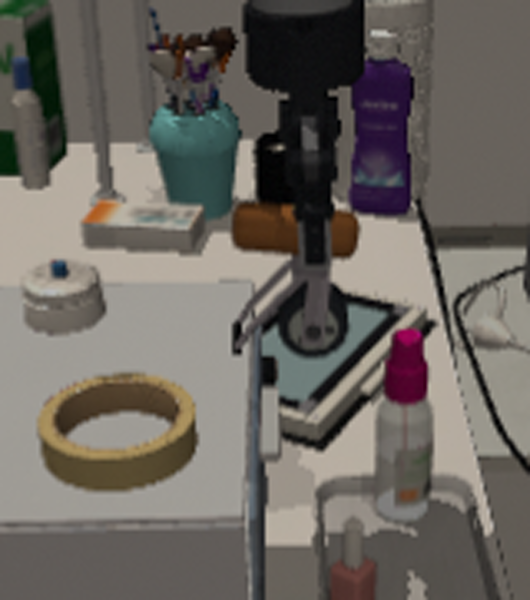

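play_rows(
  motion=[
    [0.9,[0,0,0.01],0],
    [0.9,[0,0,0.025],0],
    [0.9,[0,0,0.035],0],
    [0.9,[0,0,0.035],0],
  ],
)

```text
time: 14.4
tool_pos: [0.4956, 0.0397, 0.2556]
tool_rot: [0.5, 0.5, 0.5, -0.5]
contact_force: [0.5, 0.0, -3.1]
gripper_width: 0.299
```

Run:
```python
from h import *
s=state();print(s['tool_pos'],s['tool_rot'],s['contact_force'],s['gripper_width'])
p,d=save('side','side9.png');np.savez('/tmp/s9.npz',p=p,d=d)
W=cloud('side',d).copy();pi=p.astype(int)
m=(pi[...,0]>pi[...,2]+40)&(abs(W[...,0]-.49)<.08)&(abs(W[...,1]-.03)<.05)&(W[...,2]>.22)&(W[...,2]<.31)
P=W[m];q=P[:,[0,2]];c=q-q.mean(0);print(len(P),P.min(0),P.max(0))
w,v=np.linalg.eigh(c.T@c);print(np.degrees(np.arctan2(v[1,1],v[0,1])))
for a in np.arange(.43,.55,.01):
    k=(q[:,0]>=a)&(q[:,0]<a+.01)
    if k.any():print(round(a,3),k.sum(),q[k,1].max().round(4),q[k,1].min().round(4))
cv2.imwrite('pics/c9.png',cv2.resize(p[100:220,200:310,::-1],(550,600),interpolation=cv2.INTER_CUBIC))
```

```text
[0.49559296 0.03971942 0.2555796 ] [ 0.5004278   0.50005989  0.49989608 -0.49961589] [ 0.49944571  0.02803413 -3.13411857] 0.2992756444442838
326 [ 0.44313637 -0.00179719  0.26425946] [0.52462394 0.04323665 0.30415225]
172.00849080595836
0.44 39 0.2964 0.2727
0.45 61 0.297 0.2731
0.46 67 0.2951 0.27
0.47 51 0.2938 0.2699
0.48 21 0.301 0.2674
0.5 14 0.3042 0.2648
0.51 59 0.2884 0.2643
0.52 14 0.2859 0.2675
```

View pics/c9.png

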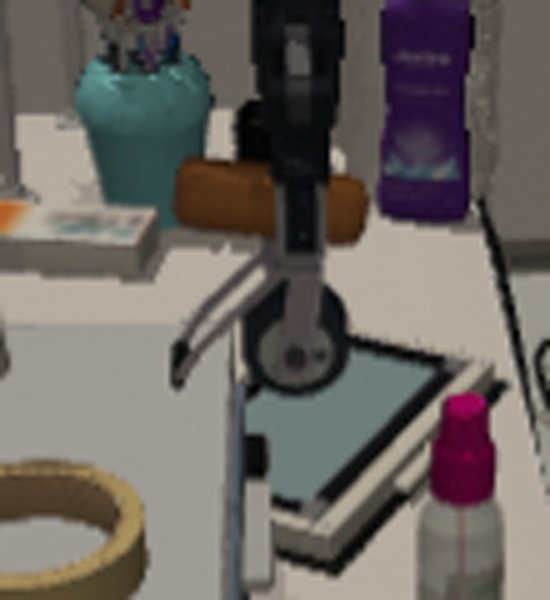

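The roller now sits about 8° nose-down in the pads: the grip top runs from (180,160) to (365,180), and the rest at (180,370) is lifted. Next I'll refine the bead line from pixels intersected with the known plane.

```bash
cat >> h.py <<'E'
def onplane(n,u,v,z):
    a=unproj(n,u,v,0.5);b=unproj(n,u,v,1.5);return a+(b-a)*(z-a[2])/(b[2]-a[2])
E
python3 - <<'E'
from h import *
z=np.load('/tmp/top0.npz');p=z['p'].astype(int)
m=np.zeros(p.shape[:2],bool);m[205:235,190:230]=True
mb=m&(p[...,2]>p[...,0]+50)
w=np.where(mb,p[...,2]-p[...,0],0).astype(float);v,u=np.mgrid[0:384,0:512]
cu,cv_=(w*u).sum()/w.sum(),(w*v).sum()/w.sum();print('blue px',cu,cv_,mb.sum(),onplane('top',cu,cv_,.0235))
# dark profile perpendicular to bead line
c=cams.camera_info('top');K=np.array(c['K']);
S=np.array([.4085,.234]);th=np.radians(60.9);U=np.array([np.cos(th),np.sin(th)]);N=np.array([np.sin(th),-np.cos(th)])
for k in range(8):
    row=[]
    for o in np.arange(-.03,.031,.003):
        vals=[]
        for ds in np.arange(-.008,.009,.004):
            X=np.array([*(S+U*(.023+.022*k+ds)+N*o),.0285])
            R,_=cv2.Rodrigues(np.array(c['rvec'],float));q=R@X+np.array(c['tvec']).ravel()
            x,y=q[0]/q[2],q[1]/q[2];s=1+c['k1']*(x*x+y*y)
            uu,vv=K[0,0]*x*s+K[0,2],K[1,1]*y*s+K[1,2]
            vals.append(cv2.getRectSubPix(z['p'].astype(np.float32).mean(-1),(1,1),(float(uu),float(vv)))[0,0])
        row.append(int(np.mean(vals)))
    print(k+1,row)
E
```

```text
blue px 212.14633037945922 218.92342649397864 31 [0.40604265 0.23591038 0.0235    ]
1 [179, 152, 190, 235, 234, 236, 195, 68, 69, 113, 79, 107, 172, 180, 178, 176, 176, 175, 177, 175, 175]
2 [10, 59, 195, 238, 234, 237, 194, 68, 71, 116, 69, 105, 171, 179, 177, 175, 176, 177, 176, 177, 176]
3 [11, 60, 189, 238, 234, 237, 195, 67, 69, 112, 75, 110, 176, 180, 176, 176, 175, 176, 175, 175, 175]
4 [10, 56, 190, 238, 233, 236, 198, 79, 70, 117, 74, 101, 169, 179, 176, 176, 175, 175, 176, 176, 176]
5 [14, 55, 181, 231, 233, 236, 196, 70, 65, 114, 78, 98, 169, 178, 176, 176, 175, 174, 175, 176, 175]
6 [12, 51, 183, 232, 233, 237, 194, 70, 67, 112, 73, 110, 172, 179, 176, 174, 174, 175, 175, 174, 175]
7 [14, 51, 181, 236, 233, 236, 201, 71, 61, 116, 80, 101, 168, 179, 175, 175, 175, 175, 175, 175, 174]
8 [206, 173, 185, 230, 232, 236, 201, 78, 61, 118, 79, 92, 163, 179, 175, 175, 174, 175, 175, 174, 173]
```

play_rows(
  motion=[
    [0.9,[0.0,0.02,0.02],0.13],
    [0.9,[0.0,0.06,0.035],0.27],
    [0.9,[-0.01,0.105,0.035],0.41],
    [0.9,[-0.035,0.145,0.035],0.55],
    [0.9,[-0.06,0.18,0.035],0.69],
  ],
)

```text
time: 14.95
tool_pos: [0.4338, 0.2213, 0.2879]
tool_rot: [0.64, 0.299, 0.642, -0.3]
contact_force: [-0.1, 1.2, -2.9]
gripper_width: 0.299
```

play_rows(
  motion=[
    [0.9,[-0.02,0.015,-0.02],0.14],
    [0.9,[-0.028,0.019,-0.05],0.28],
    [0.9,[-0.028,0.019,-0.09],0.373],
    [0.9,[-0.028,0.019,-0.12],0.373],
    [0.9,[-0.028,0.019,-0.14],0.373],
  ],
)

```text
time: 15.45
tool_pos: [0.4045, 0.238, 0.145]
tool_rot: [0.683, 0.176, 0.687, -0.179]
contact_force: [-0.6, -0.4, -3.3]
gripper_width: 0.296
```

Run:
```python
from h import *
from scipy.spatial.transform import Rotation as Ro
s=state();print(s['tool_pos'],s['contact_force'],s['gripper_width']);R=Ro.from_quat(np.roll(s['tool_rot'],-1)).as_matrix();print(np.degrees(np.arctan2(R[1,2],R[0,2])),R[:,0])
for n in('side','top'):p,d=save(n,n+'10.png')
a=cv2.imread('pics/side10.png');b=cv2.imread('pics/top10.png')
cv2.imwrite('pics/c10.png',np.hstack([cv2.resize(a[80:230,170:320],(400,400),interpolation=cv2.INTER_CUBIC),cv2.resize(b[120:260,120:260],(400,400),interpolation=cv2.INTER_CUBIC)]))
```

```text
[0.40451914 0.2379949  0.144967  ] [-0.60466417 -0.39509233 -3.31475764] 0.29630194238960295
-29.01515411495246 [-0.00646368 -0.00252851 -0.99997591]
```

View pics/c10.png

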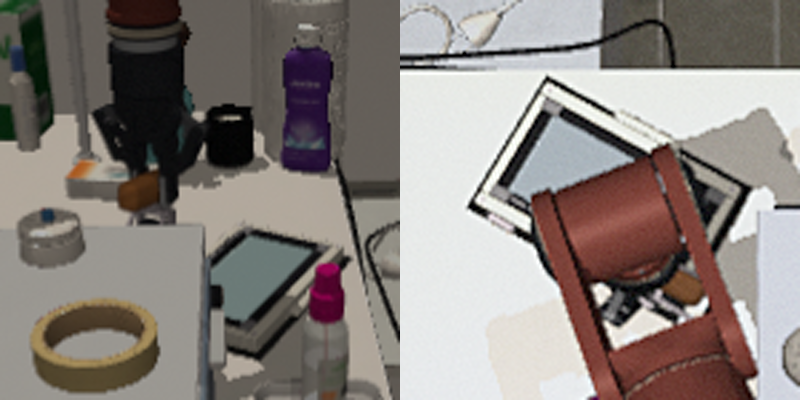

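play_rows(
  motion=[
    [0.9,[0.001,0,-0.015],0],
    [0.9,[0.001,0,-0.03],0],
    [0.9,[0.001,0,-0.04],0],
    [0.9,[0.001,0,-0.042],0],
    [0.9,[0.001,0,-0.042],0],
  ],
)

```text
time: 16.05
tool_pos: [0.4082, 0.2387, 0.1074]
tool_rot: [0.684, 0.177, 0.685, -0.178]
contact_force: [0.5, 0.7, -2.8]
gripper_width: 0.296
```

play_rows(
  motion=[
    [0.9,[0,0,-0.006],0],
    [0.9,[0,0,-0.012],0],
    [0.9,[0,0,-0.015],0],
    [0.9,[0,0,-0.017],0],
    [0.9,[0,0,-0.017],0],
  ],
)

```text
time: 16.55
tool_pos: [0.4095, 0.2401, 0.094]
tool_rot: [0.685, 0.178, 0.684, -0.176]
contact_force: [-4.4, -0.0, 11.6]
gripper_width: 0.298
```

play_rows(
  motion=[
    [0.9,[0,0,-0.004],0],
    [0.9,[0,0,-0.008],0],
    [0.9,[0.0024,0.0044,-0.009],0],
    [0.9,[0.0048,0.0088,-0.009],0],
    [0.9,[0.0073,0.0131,-0.009],0],
  ],
)

```text
time: 17.05
tool_pos: [0.4204, 0.2571, 0.0932]
tool_rot: [0.686, 0.182, 0.683, -0.173]
contact_force: [-13.8, 3.2, 41.5]
gripper_width: 0.297
```

play_rows(
  motion=[
    [0.9,[0.0017,0.0035,0.005],0],
    [0.9,[0.0036,0.0074,0.005],0],
    [0.9,[0.006,0.0118,0.005],0],
    [0.9,[0.0084,0.0162,0.005],0],
    [0.9,[0.0107,0.0206,0.005],0],
  ],
)

```text
time: 17.55
tool_pos: [0.4301, 0.275, 0.0935]
tool_rot: [0.687, 0.18, 0.682, -0.175]
contact_force: [-5.0, 0.5, 21.1]
gripper_width: 0.29
```

Run:
```python
from h import *
from scipy.spatial.transform import Rotation as Ro
s=state();print(s['tool_pos'],s['contact_force'],s['gripper_width']);R=Ro.from_quat(np.roll(s['tool_rot'],-1)).as_matrix();print(np.degrees(np.arctan2(R[1,2],R[0,2])),R[:,0])
for n in('side','top'):p,d=save(n,n+'11.png')
a=cv2.imread('pics/side11.png');b=cv2.imread('pics/top11.png')
cv2.imwrite('pics/c11.png',np.hstack([cv2.resize(a[80:230,170:320],(400,400),interpolation=cv2.INTER_CUBIC),cv2.resize(b[120:260,120:260],(400,400),interpolation=cv2.INTER_CUBIC)]))
```

```text
[0.43006774 0.27496631 0.09352612] [-4.95255176  0.47605943 21.14668146] 0.2898957137318086
-29.051403688534332 [ 0.00738874  0.00466467 -0.99996182]
```

View pics/c11.png

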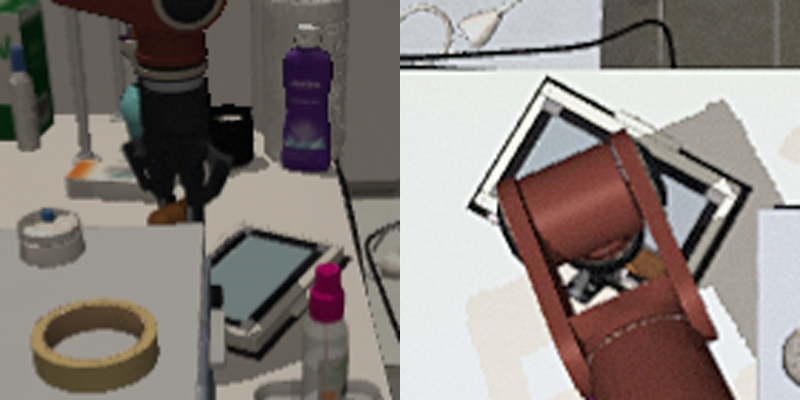

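Link 1 went down at about 24 N with the height steady (z 0.0935), and the wheel is on line within 2 mm. I'll keep rolling.

play_rows(
  motion=[
    [0.9,[0.0025,0.0048,0],0],
    [0.9,[0.005,0.0098,0],0],
    [0.9,[0.0077,0.0148,0],0],
    [0.9,[0.0105,0.0198,0],0],
    [0.9,[0.0133,0.0248,0],0],
  ],
)

```text
time: 18.15
tool_pos: [0.4435, 0.2993, 0.0936]
tool_rot: [0.687, 0.179, 0.682, -0.175]
contact_force: [-5.4, -3.7, 23.1]
gripper_width: 0.295
```

play_rows(
  motion=[
    [0.9,[0.0027,0.0049,0],0],
    [0.9,[0.0054,0.0098,0],0],
    [0.9,[0.0081,0.0147,0],0],
    [0.9,[0.0108,0.0196,0],0],
    [0.9,[0.0135,0.0245,0],0],
  ],
)

```text
time: 18.65
tool_pos: [0.4571, 0.3238, 0.0935]
tool_rot: [0.687, 0.179, 0.682, -0.175]
contact_force: [-2.6, -1.3, 17.8]
gripper_width: 0.299
```

play_rows(
  motion=[
    [0.9,[0.0027,0.0049,-0.001],0],
    [0.9,[0.0054,0.0098,-0.002],0],
    [0.9,[0.0081,0.0147,-0.002],0],
    [0.9,[0.0108,0.0196,-0.002],0],
    [0.9,[0.0135,0.0245,-0.002],0],
  ],
)

```text
time: 19.15
tool_pos: [0.4713, 0.3491, 0.0932]
tool_rot: [0.687, 0.18, 0.682, -0.175]
contact_force: [-4.1, -3.1, 26.8]
gripper_width: 0.296
```

play_rows(
  motion=[
    [0.9,[0.0027,0.0049,0],0],
    [0.9,[0.0054,0.0098,0],0],
    [0.9,[0.0081,0.0147,0],0],
    [0.9,[0.0108,0.0196,0],0],
    [0.9,[0.0135,0.0245,0],0],
  ],
)

```text
time: 19.65
tool_pos: [0.4852, 0.3741, 0.0936]
tool_rot: [0.688, 0.181, 0.681, -0.174]
contact_force: [-3.2, -4.5, 25.1]
gripper_width: 0.296
```

play_rows(
  motion=[
    [0.9,[0.0027,0.0049,0],0],
    [0.9,[0.0054,0.0098,0],0],
    [0.9,[0.0081,0.0147,0],0],
    [0.9,[0.0108,0.0196,0],0],
    [0.9,[0.0135,0.0245,0],0],
  ],
)

```text
time: 20.15
tool_pos: [0.4989, 0.3989, 0.0936]
tool_rot: [0.688, 0.181, 0.681, -0.174]
contact_force: [-0.5, -0.2, 18.6]
gripper_width: 0.297
```

play_rows(
  motion=[
    [0.9,[0.0025,0.0045,0],0],
    [0.9,[0.005,0.009,0],0],
    [0.9,[0.0075,0.0135,0],0],
    [0.9,[0.01,0.018,0],0],
    [0.9,[0.01,0.018,0],0],
  ],
)

```text
time: 20.65
tool_pos: [0.5091, 0.4175, 0.0938]
tool_rot: [0.688, 0.182, 0.681, -0.173]
contact_force: [-0.7, 0.1, 19.9]
gripper_width: 0.299
```

play_rows(
  motion=[
    [0.9,[0,0,0.02],0],
    [0.9,[0,0,0.06],0],
    [0.9,[0,0,0.1],0],
    [0.9,[0.03,-0.03,0.13],-0.1],
    [0.9,[0.06,-0.06,0.15],-0.24],
  ],
)

```text
time: 21.15
tool_pos: [0.5643, 0.3541, 0.2379]
tool_rot: [0.659, 0.26, 0.657, -0.258]
contact_force: [0.4, -0.1, -2.6]
gripper_width: 0.296
```

play_rows(
  motion=[
    [0.9,[0.01,-0.045,0.0],-0.14],
    [0.9,[0.02,-0.09,0.0],-0.28],
    [0.9,[0.025,-0.135,0.0],-0.42],
    [0.9,[0.025,-0.18,0.0],-0.56],
    [0.9,[0.025,-0.22,0.0],-0.69],
  ],
)

```text
time: 21.65
tool_pos: [0.5885, 0.1312, 0.2342]
tool_rot: [0.531, 0.467, 0.531, -0.467]
contact_force: [0.3, -0.1, -3.1]
gripper_width: 0.296
```

Run:
```python
from h import *
s=state();print(s['time'],s['tool_pos'],s['contact_force'])
for n in('side','top'):
    p,d=save(n,n+'12.png');np.savez('/tmp/'+n+'12.npz',p=p,d=d)
a=cv2.imread('pics/side12.png');b=cv2.imread('pics/top12.png')
cv2.imwrite('pics/c12.png',np.hstack([cv2.resize(a[110:250,190:330],(400,400),interpolation=cv2.INTER_CUBIC),cv2.resize(b[140:240,140:240],(400,400),interpolation=cv2.INTER_CUBIC)]))
```

```text
21.65 [0.58848814 0.13115168 0.23420648] [ 0.2720788  -0.06340263 -3.10319495]
```

View pics/c12.png

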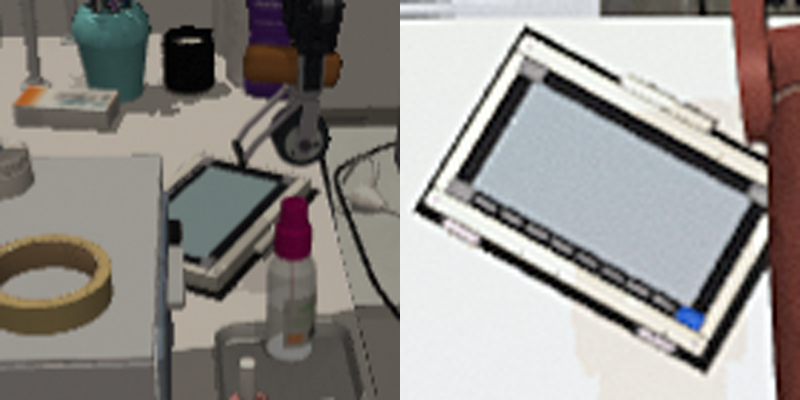

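Run:
```python
from h import *
S=np.array([.406,.2358]);th=np.radians(60.9);U=np.array([np.cos(th),np.sin(th)]);N=np.array([np.sin(th),-np.cos(th)])
from scipy.ndimage import map_coordinates
c=cams.camera_info('top');K=np.array(c['K']);R,_=cv2.Rodrigues(np.array(c['rvec'],float))
def proj(X):
    q=X@R.T+np.array(c['tvec']).ravel();x,y=q[:,0]/q[:,2],q[:,1]/q[:,2];s=1+c['k1']*(x*x+y*y)
    return K[0,0]*x*s+K[0,2],K[1,1]*y*s+K[1,2]
for f in('top0','top12'):
    z=np.load('/tmp/%s.npz'%f);W=cloud('top',z['d']);g=z['p'].mean(-1)
    P=W[...,:2]-S;s=P@U;o=P@N
    out=[]
    for k in range(-1,9):
        m=(abs(s-(.023+.022*k))<.009)&(abs(o)<.004); out.append((int(m.sum()),round(float(np.mean(W[m][:,2]))*1000,1)))
    m=(s>.01)&(s<.19)&(abs(o+.016)<.005); fr=np.mean(W[m][:,2])*1000
    print(f,'frame',fr.round(1),out)
    for k in range(8):
        ss=np.arange(-.008,.009,.004)
        row=[]
        for oo in np.arange(-.02,.021,.003):
            X=np.array([[*(S+U*(.023+.022*k+a)+N*oo),.0235] for a in ss]);u,v=proj(X)
            row.append(int(map_coordinates(g,[v,u],order=1).mean()))
        print(k+1,row)
```

```text
top0 frame 21.3 [(15, 23.0), (15, 28.5), (14, 27.7), (16, 27.7), (15, 29.0), (15, 27.3), (15, 26.8), (17, 28.5), (15, 27.9), (15, 23.0)]
1 [204, 236, 234, 235, 173, 49, 84, 111, 75, 123, 177, 179, 178, 176]
2 [213, 238, 234, 235, 172, 51, 88, 112, 61, 121, 177, 178, 176, 175]
3 [209, 238, 234, 236, 174, 49, 81, 110, 72, 126, 180, 179, 177, 176]
4 [209, 237, 233, 235, 178, 60, 82, 114, 69, 117, 174, 177, 176, 176]
5 [198, 234, 234, 235, 174, 53, 81, 111, 67, 113, 175, 178, 176, 175]
6 [202, 234, 234, 235, 173, 50, 80, 109, 70, 126, 177, 178, 175, 175]
7 [203, 237, 233, 235, 181, 51, 77, 112, 73, 117, 174, 178, 175, 176]
8 [198, 233, 232, 235, 181, 55, 78, 117, 64, 107, 171, 179, 175, 174]
top12 frame 21.3 [(14, 21.2), (14, 22.3), (15, 22.4), (16, 21.4), (17, 21.9), (15, 23.1), (15, 22.9), (14, 22.9), (16, 23.0), (17, 23.1)]
1 [205, 234, 230, 226, 160, 47, 94, 105, 68, 140, 191, 191, 188, 187]
2 [213, 237, 232, 235, 171, 57, 104, 116, 73, 147, 192, 189, 187, 188]
3 [209, 236, 229, 227, 161, 47, 82, 99, 70, 141, 191, 189, 187, 187]
4 [216, 240, 234, 231, 169, 60, 84, 98, 59, 134, 189, 189, 186, 187]
5 [209, 242, 242, 244, 180, 51, 95, 114, 76, 143, 190, 188, 186, 186]
6 [214, 242, 242, 244, 185, 57, 87, 118, 77, 136, 188, 188, 186, 185]
7 [214, 245, 240, 244, 192, 57, 86, 115, 72, 133, 189, 188, 185, 185]
8 [210, 241, 240, 245, 186, 56, 93, 119, 69, 137, 189, 188, 185, 186]
```

All eight links went from about 28 mm to about 22.5 mm, level with the corner pieces, with an even row at (470–690, 200–315) in the top crop. Before setting the roller down I'll turn it back level by pushing its rest against the steriliser's back face, well above the bottle.

play_rows(
  motion=[
    [0.9,[0,0,0.04],-0.06],
    [0.9,[-0.005,-0.035,0.055],-0.134],
    [0.9,[-0.015,-0.08,0.055],-0.134],
    [0.9,[-0.025,-0.121,0.05],-0.134],
    [0.9,[-0.025,-0.121,0.02],-0.134],
  ],
)

```text
time: 22.25
tool_pos: [0.5656, 0.0086, 0.2594]
tool_rot: [0.502, 0.503, 0.496, -0.499]
contact_force: [1.3, 1.9, -2.1]
gripper_width: 0.297
```

play_rows(
  motion=[
    [0.9,[0,0,-0.02],0],
    [0.9,[0,0,-0.034],0],
    [0.9,[0,0,-0.034],0],
  ],
)

```text
time: 22.55
tool_pos: [0.5622, 0.013, 0.2177]
tool_rot: [0.499, 0.499, 0.502, -0.501]
contact_force: [-0.3, 0.2, -3.6]
gripper_width: 0.293
```

Run:
```python
from h import *
from scipy.spatial.transform import Rotation as Ro
s=state();print(s['tool_pos'],s['contact_force'],s['gripper_width']);R=Ro.from_quat(np.roll(s['tool_rot'],-1)).as_matrix();print(np.degrees(np.arctan2(R[1,2],R[0,2])),R[:,0])
p,d=save('side','side13.png')
cv2.imwrite('pics/c13.png',cv2.resize(p[100:280,190:330,::-1],(460,590),interpolation=cv2.INTER_CUBIC))
```

```text
[0.56218356 0.01299589 0.21765312] [-0.34386385  0.24873755 -3.64713506] 0.29306648209237396
-89.95064563930237 [-5.24303025e-03  7.11274179e-04 -9.99986002e-01]
```

View pics/c13.png

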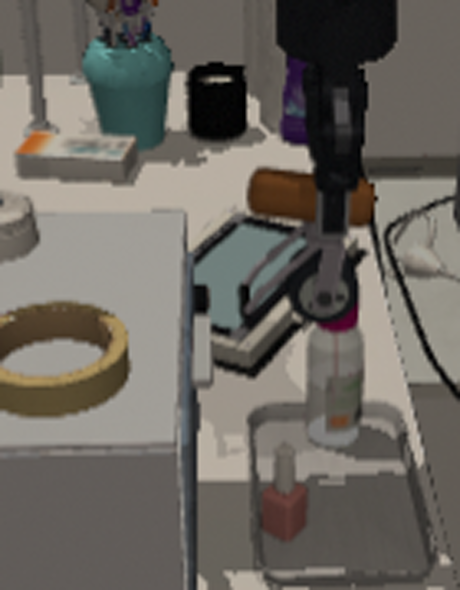

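play_rows(
  motion=[
    [0.9,[-0.01,0,0],0],
    [0.9,[-0.02,0,0],0],
    [0.9,[-0.03,0,0],0],
    [0.9,[-0.03,0,0],0],
  ],
)

```text
time: 23.0
tool_pos: [0.5326, 0.0125, 0.2215]
tool_rot: [0.5, 0.5, 0.5, -0.5]
contact_force: [-0.6, 0.7, -2.9]
gripper_width: 0.296
```

play_rows(
  motion=[
    [0.9,[-0.006,0,-0.004],0],
    [0.9,[-0.012,0,-0.004],0],
    [0.9,[-0.016,0,-0.004],0],
    [0.9,[-0.016,0,-0.004],0],
  ],
)

```text
time: 23.4
tool_pos: [0.524, 0.0123, 0.2236]
tool_rot: [0.505, 0.506, 0.494, -0.495]
contact_force: [11.1, 2.1, 8.0]
gripper_width: 0.292
```

Run:
```python
from h import *
p,d=save('side','side14.png')
cv2.imwrite('pics/c14.png',cv2.resize(p[100:280,190:330,::-1],(460,590),interpolation=cv2.INTER_CUBIC))
```

```text
(no output)
```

View pics/c14.png

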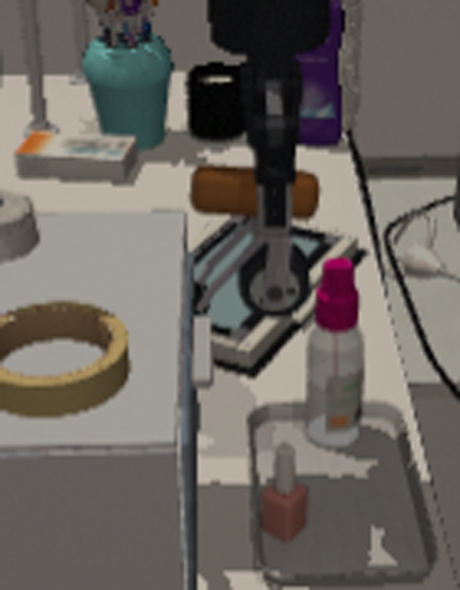

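play_rows(
  motion=[
    [0.9,[0.01,0,0.004],0],
    [0.9,[0.025,0,0.004],0],
    [0.9,[0.035,0,0.004],0],
    [0.9,[0.035,0,0.004],0],
  ],
)

```text
time: 23.85
tool_pos: [0.553, 0.0122, 0.2199]
tool_rot: [-0.499, -0.5, -0.5, 0.5]
contact_force: [-0.2, -0.3, -3.7]
gripper_width: 0.299
```

```bash
cat > tilt.py <<'E'
from h import *
import sys
def tilt(fn):
    s=state();x0,y0,z0=s['tool_pos'];print(s['time'],s['tool_pos'].round(4),s['tool_rot'].round(3),s['contact_force'].round(1))
    p,d=save('side',fn+'.png')
    W=cloud('side',d);pi=p.astype(int)
    m=(pi[...,0]>pi[...,2]+40)&(abs(W[...,0]-x0)<.08)&(abs(W[...,1]-y0)<.04)&(abs(W[...,2]-z0-.02)<.03)
    P=W[m];q=P[:,[0,2]];c=q-q.mean(0);w,v=np.linalg.eigh(c.T@c);a=np.degrees(np.arctan2(v[1,1],v[0,1]));print(len(P),'tilt',(a+90)%180-90)
    # edge based on pixels
    vv,uu=np.nonzero(m)
    tops=[(u,vv[uu==u].min()) for u in np.unique(uu) if (uu==u).sum()>4]; t=np.array(tops)
    W0=np.array([W[v+1,u] for u,v in t]); k=np.polyfit(W0[:,0],W0[:,2],1); print('top slope',np.degrees(np.arctan(k[0])))
    cv2.imwrite('pics/'+fn+'c.png',cv2.resize(p[100:300,190:330,::-1],(420,600),interpolation=cv2.INTER_CUBIC))
tilt(sys.argv[1])
E
python3 tilt.py t15
```

```text
23.85 [0.553  0.0122 0.2199] [-0.499 -0.5   -0.5    0.5  ] [-0.2 -0.3 -3.7]
324 tilt -6.703467354911481
top slope -8.2716898584909
```

View pics/t15c.png

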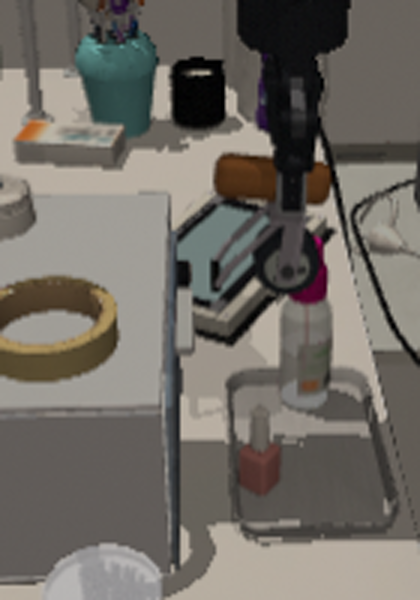

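play_rows(
  motion=[
    [0.9,[-0.01,0,-0.015],0],
    [0.9,[-0.02,0,-0.016],0],
    [0.9,[-0.03,0,-0.016],0],
    [0.9,[-0.037,0,-0.016],0],
    [0.9,[-0.043,0,-0.016],0],
  ],
)

```text
time: 24.4
tool_pos: [0.5115, 0.0125, 0.2068]
tool_rot: [0.502, 0.502, 0.498, -0.498]
contact_force: [8.4, 0.3, -2.8]
gripper_width: 0.297
```

```bash
python3 tilt.py t16
```

```text
24.4 [0.5115 0.0125 0.2068] [ 0.502  0.502  0.498 -0.498] [ 8.4  0.3 -2.8]
326 tilt 5.352138768554369
top slope 3.8061217703564387
```

View pics/t16c.png

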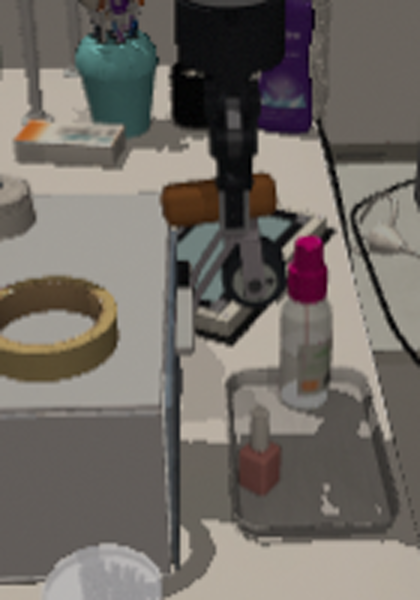

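The roller is now about 4–5° nose-up, so the rest will land first and settle it level. I'll move to the tray spot beside the bottle.

play_rows(
  motion=[
    [0.9,[0.02,-0.008,0.0],0],
    [0.9,[0.045,-0.018,0.0],0],
    [0.9,[0.07,-0.0225,0],0],
    [0.9,[0.078,-0.0225,-0.03],0],
    [0.9,[0.078,-0.0225,-0.06],0],
  ],
)

```text
time: 24.95
tool_pos: [0.5891, -0.0106, 0.146]
tool_rot: [0.501, 0.501, 0.499, -0.499]
contact_force: [-0.5, 0.4, -3.4]
gripper_width: 0.297
```

play_rows(
  motion=[
    [0.9,[0,0,-0.02],0],
    [0.9,[0,0,-0.045],0],
    [0.9,[0,0,-0.05],0],
    [0.9,[0,0,-0.05],0],
  ],
)

```text
time: 25.35
tool_pos: [0.5863, -0.01, 0.094]
tool_rot: [0.499, 0.499, 0.501, -0.501]
contact_force: [-0.5, 0.3, -2.9]
gripper_width: 0.296
```

```bash
python3 tilt.py t17
```

```text
25.35 [ 0.5863 -0.01    0.094 ] [ 0.499  0.499  0.501 -0.501] [-0.5  0.3 -2.9]
283 tilt 3.5318091310886075
top slope 3.8589153610699722
```

View pics/t17c.png

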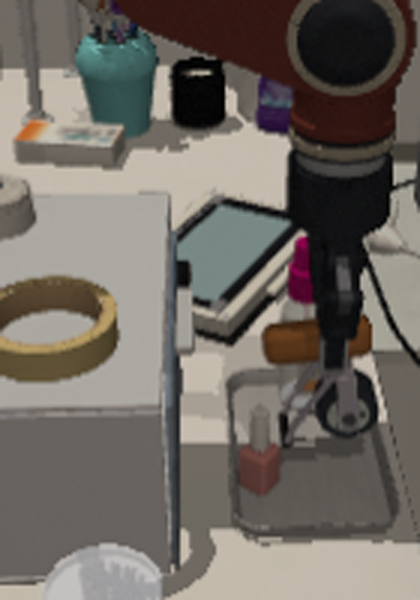

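play_rows(
  motion=[
    [0.9,[0,0,-0.008],0],
    [0.9,[0,0,-0.015],0],
    [0.9,[0,0,-0.018],0],
    [0.9,[0,0,-0.021],0],
    [0.9,[0,0,-0.021],0],
  ],
)

```text
time: 25.9
tool_pos: [0.5878, -0.0102, 0.0745]
tool_rot: [-0.5, -0.5, -0.5, 0.5]
contact_force: [-1.7, -0.2, 1.5]
gripper_width: 0.297
```

play_rows(
  motion=[
    [0.9,[0,0,-0.002],0],
    [0.9,[0,0,-0.004],0],
    [0.9,[0,0,-0.004],0],
    [0.2,[0,0,-0.004],0],
    [0.0,[0,0,-0.003],0],
  ],
)

```text
time: 26.4
tool_pos: [0.5881, -0.0103, 0.0712]
tool_rot: [0.5, 0.5, 0.5, -0.5]
contact_force: [0.6, -0.0, -0.8]
gripper_width: 0.499
```

play_rows(
  motion=[
    [-0.05,[0,0,0],0],
    [-0.05,[0,0,0],0],
    [-0.05,[0,0,0.02],0],
    [-0.05,[0,0,0.05],0],
    [-0.05,[0,0,0.09],0],
  ],
)

```text
time: 26.9
tool_pos: [0.5857, -0.0099, 0.1589]
tool_rot: [0.498, 0.499, 0.502, -0.501]
contact_force: [0.9, -0.2, -0.3]
gripper_width: 0.525
```

play_rows(
  motion=[
    [-0.05,[0,0,0.05],0],
    [-0.05,[0,0,0.1],0],
    [-0.05,[0,-0.05,0.14],0],
    [-0.05,[0,-0.1,0.15],0],
    [-0.05,[0,-0.15,0.15],0],
  ],
)

```text
time: 27.4
tool_pos: [0.5886, -0.1481, 0.3137]
tool_rot: [0.502, 0.5, 0.498, -0.499]
contact_force: [0.2, 0.5, -0.2]
gripper_width: 0.525
```

Run:
```python
from h import *
s=state();print(s['time'],s['tool_pos'],s['contact_force'],s['gripper_width'])
p,d=save('side','side18.png')
cv2.imwrite('pics/c18.png',cv2.resize(p[100:340,180:340,::-1],(400,600),interpolation=cv2.INTER_CUBIC))
for t in('roller_grip','bottle_hold','polish_mid','buds_mid'):
    r=nets.landmark_of('side',t);print(t,[(np.round(x['at'],4),round(x['score'],2)) for x in r[:2]])
```

```text
27.4 [ 0.58862609 -0.14812434  0.31371726] [ 0.22772271  0.52914409 -0.22908011] 0.5250284931492349
roller_grip [(array([ 0.5848, -0.009 ,  0.0913]), 0.61)]
bottle_hold [(array([0.5752, 0.0604, 0.1053]), 0.98), (array([ 0.5283, -0.0486,  0.0393]), 0.16)]
polish_mid [(array([ 0.5273, -0.0477,  0.0394]), 0.8)]
buds_mid [(array([ 0.4203, -0.2283,  0.0448]), 0.7)]
```

View pics/c18.png

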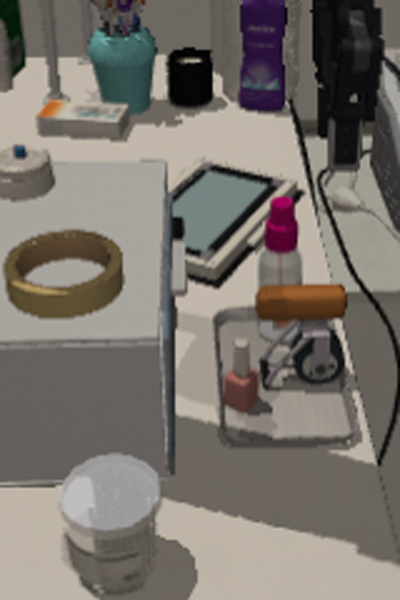

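The roller stands level in the tray at (305,345), with the bottle behind it and the polish upright at (241,385). I'll move the arm clear and check from both cameras.

play_rows(
  motion=[
    [-1,[-0.03,-0.04,0],0],
    [-1,[-0.06,-0.08,0],0],
    [-1,[-0.09,-0.12,0],0],
    [-1,[-0.12,-0.16,0],0],
    [-1,[-0.15,-0.2,0],0],
  ],
)

```text
time: 28.15
tool_pos: [0.437, -0.3464, 0.3093]
tool_rot: [0.501, 0.499, 0.501, -0.499]
contact_force: [0.9, -0.4, -0.1]
gripper_width: 0.999
```

play_rows(
  motion=[
    [-1,[-0.03,-0.03,0],0],
    [-1,[-0.07,-0.06,0],0],
    [-1,[-0.11,-0.08,0],0],
    [-1,[-0.15,-0.1,0],0],
    [-1,[-0.15,-0.1,0],0],
  ],
)

```text
time: 28.65
tool_pos: [0.285, -0.4476, 0.3092]
tool_rot: [-0.498, -0.501, -0.499, 0.501]
contact_force: [0.9, -0.3, 0.8]
gripper_width: 0.999
```

Run:
```python
from h import *
s=state();print(s['time'],s['tool_pos'],s['contact_force'])
for n in('side','top'):
    p,d=save(n,n+'19.png');np.savez('/tmp/'+n+'19.npz',p=p,d=d)
    W=cloud(n,d);pi=p.astype(int)
    m=(pi[...,0]>pi[...,2]+40)&(abs(W[...,0]-.58)<.07)&(abs(W[...,1]+.01)<.04)&(W[...,2]>.075)&(W[...,2]<.13)
    P=W[m];print(n,'grip',P.min(0).round(3),P.max(0).round(3))
    for t in('roller_grip','bottle_hold','polish_mid','buds_mid'):
        r=nets.landmark_of(n,t);print(t,[(np.round(x['at'],4),round(x['score'],2)) for x in r[:1]])
W=cloud('top',np.load('/tmp/top19.npz')['d'])
S=np.array([.406,.2358]);th=np.radians(60.9);U=np.array([np.cos(th),np.sin(th)]);N=np.array([np.sin(th),-np.cos(th)])
P=W[...,:2]-S;s=P@U;o=P@N
print([round(float(np.mean(W[(abs(s-(.023+.022*k))<.009)&(abs(o)<.004)][:,2]))*1000,1) for k in range(-1,9)])
a=cv2.imread('pics/side19.png');b=cv2.imread('pics/top19.png')
cv2.imwrite('pics/c19.png',np.hstack([cv2.resize(a[140:340,190:340],(390,520),interpolation=cv2.INTER_CUBIC),cv2.resize(b[130:250,140:240],(400,520),interpolation=cv2.INTER_CUBIC)]))
cv2.imwrite('pics/c20.png',cv2.resize(b[130:240,230:400],None,fx=4,fy=4,interpolation=cv2.INTER_CUBIC))
```

```text
28.65 [ 0.28495003 -0.4475744   0.30919562] [ 0.89014407 -0.33315079  0.82912648]
side grip [ 0.544 -0.026  0.076] [0.628 0.    0.106]
roller_grip [(array([ 0.5867, -0.0093,  0.093 ]), 0.81)]
bottle_hold [(array([0.5761, 0.0621, 0.1039]), 0.93)]
polish_mid [(array([ 0.527 , -0.0508,  0.0425]), 0.68)]
buds_mid [(array([ 0.4228, -0.2294,  0.0455]), 0.66)]
top grip [ 0.542 -0.023  0.092] [0.628 0.002 0.112]
roller_grip [(array([ 0.5853, -0.0077,  0.0866]), 0.9)]
bottle_hold [(array([0.5759, 0.0632, 0.1133]), 0.63)]
polish_mid [(array([ 0.5283, -0.0505,  0.0409]), 0.58)]
buds_mid [(array([ 0.4186, -0.2337,  0.0441]), 0.98)]
[22.1, 21.5, 23.2, 22.2, 22.5, 23.2, 21.8, 22.5, 22.5, 21.4]
```

View pics/c19.png

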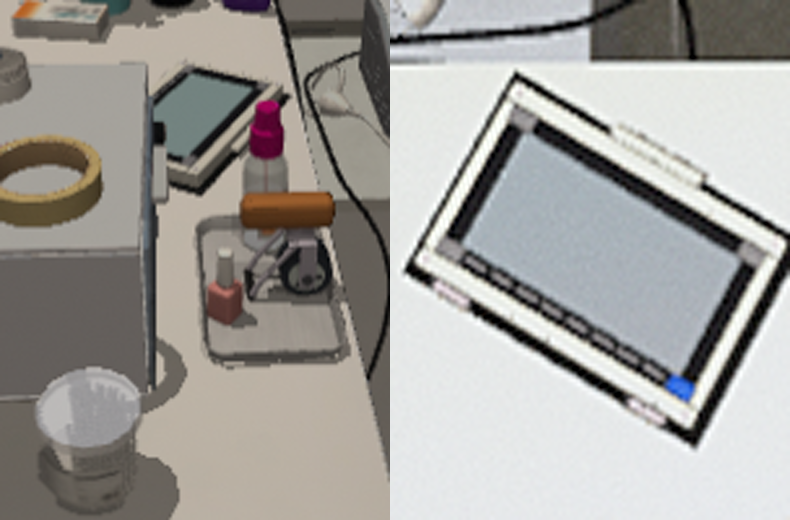

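View pics/c20.png

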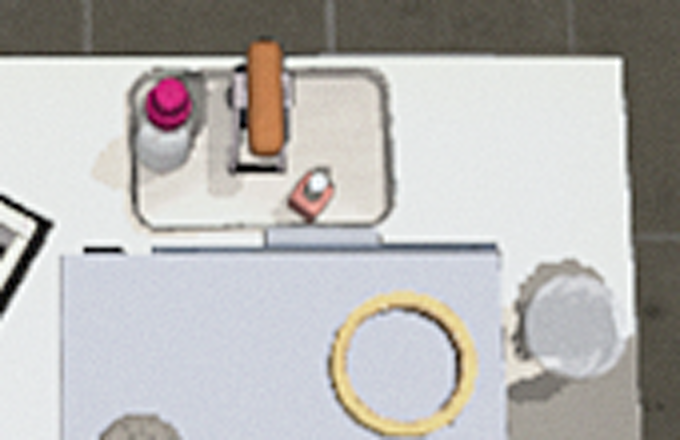

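Everything is upright and at rest, and the bead is level. I'll hand the job in.

Run:
```python
from h import *
print(workorder.job_done()); print(state()['time'])
```

```text
the job is handed in; nothing more can be done
None
the job is handed in; nothing more can be done
```

The job is done and handed in at about 29 s, with no verdict reported.

**What I did:** I moved the spray bottle to the tray first. I then gripped the roller by its wooden grip and tipped it about 8° nose-down by pressing its wire rest on the edge of the steriliser's top. I rolled from the blue corner to the grey one, wheel first, at about 20–30 N. There was one brief peak near 45 N at the start. Before setting the roller down I levelled it by pushing the rest against the steriliser's back face, then stood it in the tray beside the bottle.

**Last checks:**
- **Bead:** all eight links measured 21.5–23.2 mm, the same as the corner pieces within noise, down from about 28 mm. The wheel's height stayed constant along the whole run.
- **Bottle and roller:** both cameras show them upright in the tray, with the roller level.
- **Bystanders:** the polish bottle and the tub of cotton buds are upright and within a few mm of where they started, which is measurement error.
- **Off target:** the roller sits about 12 mm further forward than I planned, probably because its free wheel rolled on release. Its wheel is close to or touching the tray's far rim, but it stands inside the tray and its position read the same about a second apart.

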